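Close the lock collar and hold the hidden bolt head

TASK

On the clamp fixture, first turn the lock collar clockwise by its lever until the lever points straight out to the right at the raised mark on the bracket. Then reach down into the narrow gap behind the bracket, grip the hidden bolt head by two opposite flats, turn it back against its spring (anticlockwise, seen from the robot) until these flats stand upright, and keep holding it there so that it cannot turn: the job finishes with the gripper still holding the bolt head. Leave the collar locked and do not disturb the spanner, the loose nut and the roll of white tape lying beside the fixture.

Things in the scene. Friction and masses are not known exactly. Their poses are not given: they have to be found in the camera images.
- fixture: Aluminium clamp fixture, fixed to the worktop (elsewhere each time). Origin: underside of its base plate (116 x 150 x 10 mm) straight below the bolt. x points away from the robot side, y left, z up. Upright bracket: plate at x -4 to +4 mm, 136 mm wide, top edge z = 107 mm. A horizontal bolt passes through it along x at y = 0, z = 85 mm, with lock collar and nut in front and its head behind.
- gap (a point): Middle of the gap's mouth behind the bracket, fixture x = 31, y = 0, z = 107 mm. The gap is 54 mm wide in x, from the bracket (x = 4) to the rear plate (front face x = 58, 6 mm thick, 110 mm wide, top edge z = 97 mm), open above and at both sides.
- locked_mark (a point): Locked mark: a small raised rib on the bracket's front face, 63 mm right of the bolt at the bolt's height (fixture y = -63, z = 85 mm).
- lock_collar (a joint): Captive dark knurled ring (48 mm diameter) round the bolt on the bracket's front, turning about the bolt's axis, with a lever. 0 = locked: the lever points right (fixture -y) at the mark; grows anticlockwise seen from the robot, 1.57 = lever straight up. Starts between 1.1 and 1.8; stops at -0.25 and 1.95. Stays where left; about 2 N at the peg moves it.
- lever_peg (a point): Point to grip on the lever's peg, a round steel bar 13 mm thick that lies along fixture x and sticks out to the front from the end of the lever; this point is 50 mm from the bolt axis and 50 mm in front of the bracket's middle (fixture x = -50 mm); the peg runs from x = -6 to -66 mm. The frame turns with the collar.
- clamp_bolt (a joint): Turn of the bolt with head and nut. 0 = two flats of the head upright, facing fixture +-y, and the slot in the bolt's front end upright; grows anticlockwise seen from the robot. Rests between -0.36 and -0.20 (slot's top leans right). A spring drives it towards -0.28, with about 0.08 N m when at 0, plus 0.03 N m of friction.
- bolt_head (a point): Hexagon head of the bolt behind the bracket: 24 mm across flats, each flat 14 mm, 14 mm long along the bolt's axis. Origin: its centre, at x = +28, y = 0, z = 85 mm in the fixture's frame. x along the bolt (away from the robot side); its own +-y faces are the two flats to grip; the frame turns with the bolt.
- spanner: Steel combination spanner 198 x 51 x 9 mm lying right of the fixture (bystander).
- white_tape: Small white roll of tape, 48 mm diameter, 13 mm high, lying left of the fixture (bystander).
- spare_nut: Loose steel hex nut, 22 x 19 mm, 9 mm high, lying left of the fixture (bystander).

How it is judged:
By the outcome, as a careful person would: the job done as asked, in the order asked, and still so for the second after the job is handed in, while the arm keeps its last pose, push and grip.
It also fails if it takes over 48 s, if anything falls off the work surface, if the arm or the gripper's body presses on something with over 40 N, if the wrist force passes 120 N, or if a joint passes its speed limit or range.

ROBOT

A 7-joint arm with a two-finger parallel gripper is mounted at the origin on a cart in front of the work surface, level with it; the furniture and walls round the work are solid. World frame = base frame: x ahead of the robot, y to its left, z up, the work surface at z = 0. Lengths are in m, angles in rad, forces in N, time in s.
With the tool pointing down it reaches from about 0.4 to 0.9 m from the base axis. Payload 5.5 kg.
Tool frame: the origin (TCP) lies at the very end of the fingers, on their centre line; the grasp point (between the pads) lies 19 mm behind it (robot.grip_point_offset is the distance from the TCP to the grasp point, in m); z points along the fingers, y is the line along which they close (so a half turn about z gives the same grasp; the last joint's range is limited). The gripper opens to 85 mm and grips with 20 to 120 N. Pads are 22 mm wide; open, the fingers measure 114 mm over their backs; the gripper's body (76 mm by 85 mm) begins 54 mm behind the grasp point. The pads swing forward as they close: fully open they stand 13 mm farther back than shut.
Start: joints at [-1.042, 0.501, -0.427, 1.55, 0.221, 1.138, -0.21], TCP at [0.171, 0.627, 0.231] pointing down, gripper open.
Joint ranges: [-2.88, 2.88], [-0.31, 2.03], [-1.54, 1.56], [0.2, 2.42], [-1.41, 4.55], [0.19, 2.02], [-2.57, 2.57]. Speed limits (rad/s): [2.57, 2.57, 3.14, 3.14, 3.14, 3.14, 3.14].

INTERFACE

Orientations are given as a unit quaternion [x, y, z, w].
In Python, from bench import robot, grab_frame, calibration, ticket, silhouettes gives the robot as it stands.
- The arm moves only by the tool send_rows, never from a script. Its argument "motion" is a list of rows, each a list of 7 numbers: the finger opening in mm, from 0 to 85.4, then the shift along the tool's x, y, z in units of 50 mm (1.0 is 50 mm), then the turn, a rotation vector about the tool's x, y, z in rad. In form: [[grip, dx, dy, dz, wx, wy, wz], ...]. A call has 1 to 8 rows; each row shifts and turns the commanded pose from where the row before left it, along the tool's axes as they then stand; what a row does not reach is not made up. A row lasts 1/10 s, in which the tool goes at most 50 mm and 8.59 degrees, less where a joint would pass 70% of its speed; a pose out of reach is approached as far as the arm can. A call is refused whole if a number of a shift passes 1 or a number of a turn 0.15, either way. A call with a gripper value outside its range is refused whole. The fingers move at their own pace and stop on an object; "newtons" is the grip in N (left out, the last holds). Time passes only in rows, so rows that do not move let the fingers close. It gives the time, the measured TCP pose, the force, the opening and the grip force at its end, in the units of the state.
- robot.sense(): the state, without advancing time (a new reading comes with each control period).
- grab_frame(name): name is "scene" or "side" or "wrist"; returns (picture, depth): 384x512x3 uint8, blue, green, red; 384x512 float32, m along the optical axis (not along the pixel's ray), 0 where there is no reading.
- calibration(name): a dict with "intrinsics" (3x3 intrinsics, pixels), "R" (3x3) and "t" (3): a world point X has camera coordinates R X + t; the wrist camera has in their place "mount" (4x4, takes a point from camera to tool coordinates, whose origin is the TCP and whose axes are the flange's). Camera axes: x right, y down, z forward; pixel columns grow to the right and rows downward; lengths in m; the calibration is good to about 2 mm. The wrist camera is an equidistant fisheye: a pixel r from the principal point sees the ray r / f radians off the axis. A picture is of the moment at which its call begins: read the wrist's pose just before it. calibration takes no time and is no camera call.
- ticket.hand_in(): hands the job in; it is judged then, once.
Trained networks look in the newest picture that a camera, given by its name, has taken for a name from the list of things; names that differ only in an ending like _2 or _b are one class to them, and where a whole thing is asked for, a point or a joint stands for the part that bears it (a point fixed in the world has none). Each returns a list of dicts, best first, with "conf" (0 to 1); they miss things now and then, are a little off and sometimes report something else, mostly with a low value. They report only what shows in the picture. A call takes as long as a camera call.
- silhouettes(camera, name): "pixels" (384x512 bool, what is visible of it) and "position" ([column, row] in pixels, amid what is visible of it).
The state is a dict: "time": time; "joints": joint angles; "qd": joint speeds; "effort": joint torques, N m; "eef_pos": TCP position; "eef_rot": TCP orientation; "wrist_force": force on the tool from outside, world axes, zero at the start; "moment": the same for the moment, N m; "gripper_width": opening from 0.0 (shut) to 1.0 (fully open); "finger_force": force on a finger pad.
Only numpy, scipy, OpenCV 4.12 (cv2) and the standard library are available. Lean on these libraries where they do the work, as an engineer would, in place of code of your own. Each camera call takes 0.05 s, during which the arm holds its last target. There are 200 camera calls.

## Working session

There is one attempt and no reset: what is moved stays moved. The work goes in short steps, Python scripts to look and compute and a tool call to move; the robot and the scene stay as the last step left them, time stands still between calls to the robot, and variables do not carry over. Pictures are saved under pics/ and viewed, at most 10 in all, crops included, and the job is handed in when it is done.

Besides the shell and the picture viewer there is one more tool, called after ">>>" as name([rows], argument=value, ...), one row to a line, values as JSON. send_rows: Moves the arm, as the interface text tells. Its arguments: {"type":"object","properties":{"motion":{"type":"array","items":{"type":"array","items":{"type":"number"}}},"newtons":{"type":"number"}},"required":["motion"]}

```bash
ls; mkdir -p pics; cat > h.py <<'E'
import numpy as np, cv2
from scipy.spatial.transform import Rotation as Ro
from bench import robot, grab_frame, calibration, ticket, silhouettes
def cloud(name,d):
    c=calibration(name);K=np.array(c["intrinsics"]);R=np.array(c["R"]);t=np.array(c["t"])
    v,u=np.mgrid[:d.shape[0],:d.shape[1]]
    P=np.stack([(u-K[0,2])/K[0,0]*d,(v-K[1,2])/K[1,1]*d,d],-1)
    return (P-t)@R
def proj(name,X):
    c=calibration(name);K=np.array(c["intrinsics"]);p=np.array(c["R"])@np.asarray(X)+np.array(c["t"])
    return (K@p/p[2])[:2]
E
python3 - <<'E'
from h import *
s=robot.sense();print({k:np.round(v,3) for k,v in s.items()}, robot.grip_point_offset)
ims=[]
for n in("scene","side"):
    p,d=grab_frame(n);cv2.imwrite(f"pics/{n}0.png",p);np.save(f"{n}0.npy",d);W=cloud(n,d)
    c=calibration(n);print(n,"cam",-np.array(c["R"]).T@c["t"])
    for o in("fixture","lock_collar","lever_peg","clamp_bolt","bolt_head","spanner","white_tape","spare_nut"):
        for r in silhouettes(n,o)[:2]:
            m=r["pixels"]&(d>0);print(o,round(r["conf"],2),np.round(r["position"]),m.sum(),np.round(np.median(W[m],0),3) if m.any() else "", np.round(np.percentile(W[m],[2,98],axis=0),3).tolist() if m.any() else "")
            if o in("fixture","lever_peg","lock_collar") : np.save(f"m_{n}_{o}.npy",r["pixels"])if r is not None and r["conf"]>.5 else 0
    ims.append(p)
E
```

```text
pics
{'time': np.float64(0.0), 'joints': array([-1.042,  0.502, -0.427,  1.551,  0.221,  1.138, -0.21 ]), 'qd': array([ 0.   , -0.002,  0.001,  0.001,  0.001,  0.002,  0.002]), 'effort': array([ 1.0000e-03, -5.6951e+01, -5.8160e+00, -2.8094e+01,  1.1000e-02,
        1.2000e-02,  0.0000e+00]), 'eef_pos': array([0.171, 0.627, 0.23 ]), 'eef_rot': array([ 0.132,  0.991, -0.001, -0.   ]), 'wrist_force': array([ 0.433, -0.412,  0.581]), 'moment': array([ 0.022,  0.014, -0.03 ]), 'finger_force': np.float64(0.0), 'gripper_width': np.float64(1.002)} 0.0187
scene cam [-0.16736014 -0.53516114  0.64876647]
fixture 0.77 [290. 230.] 6102 [ 0.442 -0.297  0.044] [[0.393, -0.356, 0.006], [0.52, -0.214, 0.14]]
lock_collar 0.66 [280. 210.] 612 [ 0.433 -0.283  0.108] [[0.389, -0.302, 0.066], [0.461, -0.245, 0.142]]
lever_peg 0.69 [292. 230.] 6038 [ 0.441 -0.298  0.044] [[0.393, -0.357, 0.007], [0.518, -0.217, 0.14]]
lever_peg 0.6 [284. 210.] 541 [ 0.433 -0.283  0.11 ] [[0.389, -0.302, 0.068], [0.443, -0.26, 0.142]]
clamp_bolt 0.61 [282. 217.] 347 [ 0.433 -0.283  0.092] [[0.418, -0.302, 0.048], [0.517, -
[... 588 characters left out ...]
279. 178.] 449 [ 0.437 -0.272  0.108] [[0.389, -0.343, 0.063], [0.451, -0.256, 0.141]]
lever_peg 0.26 [225. 242.] 45 [ 0.5   -0.173  0.009] [[0.488, -0.181, 0.004], [0.505, -0.162, 0.011]]
clamp_bolt 0.52 [278. 193.] 204 [ 0.433 -0.274  0.091] [[0.417, -0.295, 0.075], [0.489, -0.264, 0.098]]
bolt_head 0.57 [275. 194.] 183 [ 0.431 -0.274  0.091] [[0.417, -0.292, 0.076], [0.488, -0.264, 0.098]]
spanner 0.91 [334. 211.] 361 [ 0.352 -0.403  0.005] [[0.288, -0.418, -0.001], [0.454, -0.388, 0.008]]
white_tape 0.87 [252. 263.] 439 [ 0.416 -0.149  0.012] [[0.395, -0.174, 0.002], [0.439, -0.13, 0.015]]
spare_nut 0.4 [224. 244.] 59 [ 0.498 -0.173  0.009] [[0.488, -0.18, 0.004], [0.505, -0.163, 0.012]]
```

```bash
cat > fit.py <<'E'
from h import *
from scipy.optimize import minimize
pts=[]
for n in("scene","side"):
    d=np.load(f"{n}0.npy");W=cloud(n,d);m=np.load(f"m_{n}_fixture.npy")
    m=cv2.dilate(m.astype(np.uint8),np.ones((5,5)))>0
    P=W[m&(d>0)];P=P[P[:,2]>.004];pts.append(P)
def sdbox(q,lo,hi):
    c=(np.array(lo)+hi)/2;h=(np.array(hi)-lo)/2;a=abs(q-c)-h
    return abs(np.linalg.norm(np.maximum(a,0),axis=1)+np.minimum(a.max(1),0))
# base-plate x extent unknown: fit x0
def cost(p,P):
    x,y,yaw,th,x0=p;c,s=np.cos(yaw),np.sin(yaw)
    q=(P-[x,y,0])@np.array([[c,-s,0],[s,c,0],[0,0,1]])
    D=[sdbox(q,(-.004,-.068,.01),(.004,.068,.107)),sdbox(q,(.058,-.055,.01),(.064,.055,.097)),sdbox(q,(x0,-.075,0),(x0+.116,.075,.01))]
    e=np.array([0,np.cos(th),-np.sin(th)]) if 0 else np.array([0,-np.cos(th),np.sin(th)])
    ax=np.array([0,0,.085]);r=q-ax
    pe=ax+.05*e
    def cyl(c0,rad,xa,xb):
        rr=np.hypot(q[:,1]-c0[1],q[:,2]-c0[2])-rad;xx=np.maximum(xa-q[:,0],q[:,0]-xb)
        return abs(np.minimum(np.maximum(rr,xx),0)+np.hypot(np.maximum(rr,0),np.maximum(xx,0)))
    D+=[cyl(pe,.0065,-.066,-.006),cyl(ax,.024,-.02,-.004),cyl(ax,.012,.021,.035)]
    D=np.min(D,0);return np.minimum(D,.008).mean()
for P in(pts[0],pts[1],np.vstack(pts)):
    best=None
    for yaw in(-.9,-.6,-.3,0,.3,.6):
        for th in(1.2,1.6):
            r=minimize(cost,[.45,-.285,yaw,th,-.04],args=(P,),method="Nelder-Mead",options=dict(maxiter=1500,initial_simplex=np.array([.45,-.285,yaw,th,-.04])+np.vstack([np.zeros(5),np.diag([.02,.02,.2,.2,.02])])))
            if best is None or r.fun<best.fun:best=r
    print(len(P),np.round(best.x,4),round(best.fun,5))
x,y,yaw,th,x0=best.x
np.save("fix.npy",best.x)
a=cv2.imread("pics/scene0.png");b=cv2.imread("pics/side0.png")
def w(f):
    c,s=np.cos(yaw),np.sin(yaw);return [x+c*f[0]-s*f[1],y+s*f[0]+c*f[1],f[2]]
o=[]
for n,i in(("scene",a),("side",b)):
    u=proj(n,w((0,0,.07)));u0,v0=int(u[0])-75,int(u[1])-75
    cr=cv2.resize(i[v0:v0+150,u0:u0+150],(400,400),interpolation=cv2.INTER_CUBIC)
    for f in((-.004,.068,.107),(-.004,-.068,.107),(.058,.055,.097),(.058,-.055,.097),(-.066,-.05*np.cos(th),.085+.05*np.sin(th)),(-.004,-.063,.085)):
        q=(proj(n,w(f))-[u0,v0])*400/150;cv2.circle(cr,tuple(int(k) for k in q),3,(0,0,255),1)
    o.append(cr)
cv2.imwrite("pics/c0.png",np.hstack(o))
E
python3 fit.py
```

```text
6442 [ 0.4538 -0.2822 -0.264   1.4851 -0.0504] 0.00184
4620 [ 0.4532 -0.2831 -0.2637  1.4795 -0.0501] 0.00167
11062 [ 0.4536 -0.2824 -0.2627  1.4793 -0.0503] 0.00178
```

View pics/c0.png

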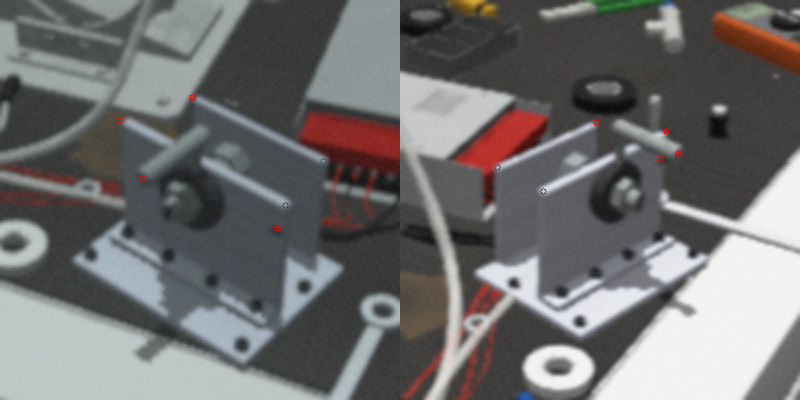

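View pics/scene0.png

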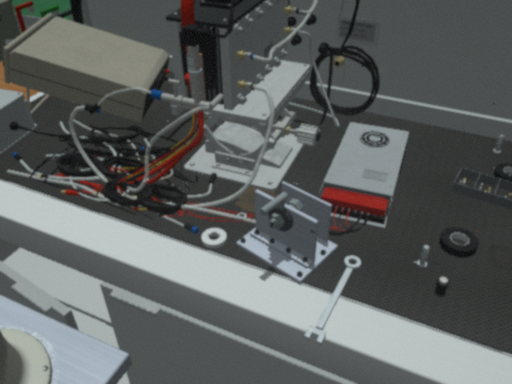

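The overlay fits: the bracket corners (crop pixels 120,120 and 285,205) and the peg end (142,178) lie on the model. The peg points nearly straight up (~1.48). The tool axes already parallel the fixture's. Next I check obstacle heights along the way.

```bash
python3 - <<'E'
from h import *
A=[]
for n in("scene","side"):
    d=np.load(f"{n}0.npy");W=cloud(n,d);A.append(W[d>0])
P=np.vstack(A);r=np.hypot(P[:,0],P[:,1]);a=np.degrees(np.arctan2(P[:,1],P[:,0]))
print("r bins .2-.9; rows az")
for az in range(80,-61,-10):
    print(az,[round(float(np.percentile(P[(abs(a-az)<5)&(abs(r-R)<.05),2],99)),2) if ((abs(a-az)<5)&(abs(r-R)<.05)).sum()>20 else None for R in np.arange(.25,1,.1)])
s=robot.sense();p=s["eef_pos"];R=Ro.from_quat(s["eef_rot"]).as_matrix();print(np.round(R,3))
E
```

```text
r bins .2-.9; rows az
80 [None, None, None, None, None, None, None, None]
70 [None, None, None, None, None, None, None, None]
60 [None, None, None, None, None, None, None, None]
50 [None, -0.09, -0.05, -0.4, -0.4, -0.34, None, None]
40 [-0.09, 0.0, 0.0, 0.02, 0.1, 0.19, 0.2, 0.21]
30 [-0.09, 0.0, 0.02, 0.14, 0.02, 0.18, 0.19, 0.19]
20 [-0.09, 0.0, 0.04, 0.19, 0.03, 0.14, 0.14, 0.14]
10 [-0.02, 0.0, 0.07, 0.22, 0.03, 0.01, 0.01, None]
0 [-0.0, 0.0, 0.19, 0.44, 0.4, 0.42, 0.37, 0.01]
-10 [-0.09, 0.0, 0.22, 0.38, 0.4, 0.37, 0.37, 0.4]
-20 [-0.09, 0.0, 0.02, 0.13, 0.22, 0.11, 0.06, 0.17]
-30 [None, 0.0, 0.14, 0.14, 0.1, 0.06, 0.06, 0.06]
-40 [0.0, 0.0, 0.01, 0.11, 0.08, 0.05, 0.02, 0.03]
-50 [0.0, None, 0.01, 0.01, 0.01, 0.03, 0.02, 0.03]
-60 [None, None, None, 0.0, 0.0, 0.01, 0.04, 0.05]
[[-0.965  0.263 -0.   ]
 [ 0.263  0.965  0.   ]
 [ 0.     0.    -1.   ]]
```

```bash
python3 - <<'E'
from h import *
A=[]
for n in("scene","side"):
    d=np.load(f"{n}0.npy");W=cloud(n,d);A.append(W[d>0])
P=np.vstack(A);P=P[(P[:,0]>.2)&(P[:,0]<1.0)&(abs(P[:,1])<.5)]
for z0,z1 in((.1,.15),(.15,.2),(.2,.25),(.25,.3),(.3,.35),(.35,.4),(.4,.6)):
    q=P[(P[:,2]>z0)&(P[:,2]<z1)]
    print(z0,[(y,round(float(np.percentile(q[abs(q[:,1]-y)<.025,0],2)),3)) for y in np.arange(-.35,.4,.05).round(2) if (abs(q[:,1]-y)<.025).sum()>10])
E
```

```text
0.1 [(np.float64(-0.35), 0.432), (np.float64(-0.3), 0.396), (np.float64(-0.25), 0.388), (np.float64(-0.2), 0.466), (np.float64(-0.15), 0.607), (np.float64(-0.1), 0.633), (np.float64(-0.05), 0.533), (np.float64(-0.0), 0.496), (np.float64(0.05), 0.492), (np.float64(0.2), 0.513), (np.float64(0.25), 0.501), (np.float64(0.3), 0.684), (np.float64(0.35), 0.665)]
0.15 [(np.float64(-0.3), 0.959), (np.float64(-0.25), 0.951), (np.float64(-0.2), 0.576), (np.float64(-0.15), 0.606), (np.float64(-0.1), 0.596), (np.float64(-0.05), 0.491), (np.float64(-0.0), 0.494), (np.float64(0.05), 0.598), (np.float64(0.15), 0.521), (np.float64(0.2), 0.514), (np.float64(0.25), 0.512), (np.float64(0.35), 0.666)]
0.2 [(np.float64(-0.2), 0.606), (np.float64(-0.15), 0.613), (np.float64(-0.1), 0.494), (np.float64(-0.05), 0.491), (np.float64(-0.0), 0.528), (np.float64(0.05), 0.526), (np.float64(0.1), 0.527), (np.float64(0.15), 0.527)]
0.25 [(np.float64(-0.25), 0.967), (np.float64(-0.15), 0.621), (np.float64(-0.1), 0.581), (np.float64(-0.05), 0.53), (np.float64(-0.0), 0.575), (np.float64(0.05), 0.74)]
0.3 [(np.float64(-0.15), 0.545), (np.float64(-0.1), 0.534), (np.float64(-0.05), 0.53), (np.float64(-0.0), 0.576), (np.float64(0.05), 0.617)]
0.35 [(np.float64(-0.25), 0.955), (np.float64(-0.15), 0.549), (np.float64(-0.1), 0.534), (np.float64(-0.05), 0.531), (np.float64(-0.0), 0.594)]
0.4 [(np.float64(-0.25), 0.951), (np.float64(-0.1), 0.651), (np.float64(-0.05), 0.565), (np.float64(-0.0), 0.68)]
```

>>> send_rows([
  [85,-0.49,-0.6,-0.4,0,0,0],
  [85,-0.49,-0.6,-0.4,0,0,0],
  [85,-0.49,-0.6,-0.4,0,0,0],
  [85,-0.49,-0.6,-0.4,0,0,0],
  [85,-0.49,-0.6,-0.4,0,0,0],
  [85,-0.49,-0.6,0,0,0,0],
  [85,-0.49,-0.6,0,0,0,0],
  [85,-0.49,-0.6,0,0,0,0],
])

```text
time: 1.7
eef_pos: [0.2973, 0.3427, 0.3318]
eef_rot: [0.133, 0.991, 0.001, 0.0]
wrist_force: [0.2, 0.2, 0.3]
gripper_width: 0.997
finger_force: 0.0
```

>>> send_rows([
  [85,-0.49,-0.61,0,0,0,0],
  [85,-0.49,-0.61,0,0,0,0],
  [85,-0.49,-0.61,0,0,0,0],
  [85,-0.49,-0.61,0,0,0,0],
  [85,-0.33,-0.9,0,0,0,0],
  [85,-0.33,-0.9,0,0,0,0],
  [85,-0.33,-0.9,0,0,0,0],
  [85,-0.33,-0.9,0,0,0,0],
])

```text
time: 2.5
eef_pos: [0.3755, 0.0078, 0.3317]
eef_rot: [0.132, 0.991, 0.0, 0.001]
wrist_force: [2.5, -0.0, 1.1]
gripper_width: 0.996
finger_force: 0.0
```

```bash
python3 -c "
from h import *
s=robot.sense();print(np.round(s['joints'],2),s['eef_pos'])"
```

```text
[-0.22 -0.14  0.11  2.05  0.02  1.23  1.19] [0.37553449 0.0078205  0.33170177]
```

>>> send_rows([
  [85,-0.2,-0.8,0,0,0,0],
  [85,-0.2,-0.8,0,0,0,0],
  [85,-0.2,-0.8,0,0,0,0],
  [85,-0.2,-0.8,0,0,0,0],
  [85,-0.2,-0.8,0,0,0,0],
  [85,-0.35,-0.43,0.53,0,0,0],
  [85,-0.35,-0.43,0.53,0,0,0],
  [85,-0.35,-0.43,0.53,0,0,0],
])

```text
time: 3.3
eef_pos: [0.4058, -0.2737, 0.2514]
eef_rot: [0.132, 0.991, -0.0, 0.001]
wrist_force: [1.1, 0.8, 0.4]
gripper_width: 0.995
finger_force: 0.0
```

```bash
cat >> h.py <<'E'
def fx(f):
    x,y,yaw=np.load("fix.npy")[:3];c,s=np.cos(yaw),np.sin(yaw);return np.array([x+c*f[0]-s*f[1],y+s*f[0]+c*f[1],f[2]])
def wristproj(s,X):
    c=calibration("wrist");K=np.array(c["intrinsics"]);M=np.array(c["mount"])
    R=Ro.from_quat(s["eef_rot"]).as_matrix();q=R.T@(np.asarray(X)-s["eef_pos"])
    q=M[:3,:3].T@(q-M[:3,3]);r=np.hypot(q[0],q[1]);th=np.arctan2(r,q[2])
    return np.array([K[0,2]+K[0,0]*th*q[0]/r,K[1,2]+K[1,1]*th*q[1]/r])
def go(s,X,units=50):
    R=Ro.from_quat(s["eef_rot"]).as_matrix();return R.T@(np.asarray(X)-s["eef_pos"])*1000/units
E
python3 - <<'E'
from h import *
s=robot.sense();print(np.round(s['joints'],2),s['eef_pos'],calibration("wrist").keys())
p,d=grab_frame("wrist");th=np.load("fix.npy")[3]
for f in((-.004,.068,.107),(-.004,-.068,.107),(.004,.068,.107),(.004,-.068,.107),(.058,.055,.097),(.058,-.055,.097),(-.066,-.05*np.cos(th),.085+.05*np.sin(th)),(-.05,-.05*np.cos(th),.085+.05*np.sin(th)+.0065),(.028,0,.099),(-.004,-.063,.085)):
    q=wristproj(s,fx(f));cv2.circle(p,tuple(int(k) for k in np.round(q)),3,(0,0,255),1)
cv2.imwrite("pics/w1.png",p)
print(go(s,fx((-.05,-.05*np.cos(th),.085+.05*np.sin(th)-.0187))))
E
```

```text
[ 0.07  0.17  0.52  1.95 -0.1   1.05  1.94] [ 0.40576677 -0.27369704  0.2514254 ] dict_keys(['intrinsics', 'mount'])
[ 0.03620696 -0.01186845  2.70662614]
```

View pics/w1.png

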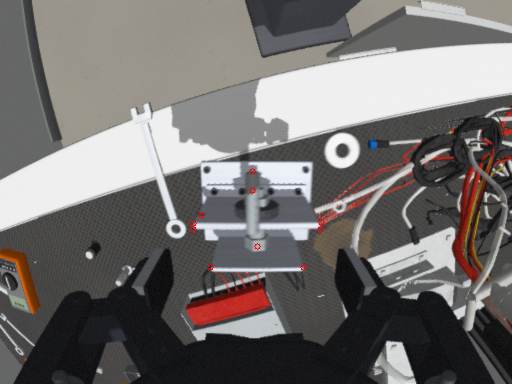

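The wrist view agrees with the model: peg end at (252,172), bolt head at (257,246), bracket corners (194,225) and (320,226). Going down onto the peg.

>>> send_rows([
  [85,0,0,0.68,0,0,0],
  [85,0.04,-0.01,0.68,0,0,0],
  [85,0,0,0.68,0,0,0],
  [85,0,0,0.66,0,0,0],
  [40,0,0,0,0,0,0],
  [0,0,0,0,0,0,0],
  [0,0,0,0,0,0,0],
  [0,0,0,0,0,0,0],
], newtons=25)

```text
time: 4.15
eef_pos: [0.4045, -0.2731, 0.1186]
eef_rot: [0.132, 0.991, -0.0, 0.002]
wrist_force: [-0.0, -0.1, -0.6]
gripper_width: 0.325
finger_force: 0.0
```

```bash
python3 - <<'E'
from h import *
s=robot.sense();print(np.round(s['joints'],2),s['eef_pos'],s["gripper_width"],s["finger_force"],s["wrist_force"])
x,y,yaw,th,_=np.load("fix.npy")
print(go(s,fx((-.05,-.05*np.cos(th),.085+.05*np.sin(th)-.0187))))
prev=fx((-.05,-.05*np.cos(th),.085+.05*np.sin(th)))
for a in np.linspace(th,0,17)[1:]:
    X=fx((-.05,-.05*np.cos(a),.085+.05*np.sin(a)));R=Ro.from_quat(s["eef_rot"]).as_matrix();print(round(a,2),np.round(R.T@(X-prev)*20,3));prev=X
E
```

```text
[ 0.14  0.37  0.47  2.07 -0.24  0.75  2.07] [ 0.40445376 -0.27310086  0.11864795] 0.3247046183242497 0.0 [-0.02437415 -0.11871425 -0.62774654]
[ 0.00281723 -0.01653882  0.05113566]
1.39 [-0.    -0.092  0.013]
1.29 [-0.    -0.09   0.021]
1.2 [-0.    -0.088  0.029]
1.11 [-0.    -0.085  0.037]
1.02 [-0.    -0.081  0.045]
0.92 [-0.    -0.076  0.052]
0.83 [-0.    -0.071  0.059]
0.74 [ 0.    -0.065  0.065]
0.65 [ 0.    -0.059  0.071]
0.55 [ 0.    -0.052  0.076]
0.46 [ 0.    -0.045  0.081]
0.37 [ 0.    -0.037  0.085]
0.28 [ 0.    -0.029  0.088]
0.18 [ 0.    -0.021  0.09 ]
0.09 [ 0.    -0.013  0.092]
0.0 [ 0.    -0.004  0.092]
```

>>> send_rows([
  [0,0,-0.01,0.05,0,0,0],
  [0,0,0,0,0,0,0],
  [0,0,0,0,0,0,0],
  [0,0,0,0,0,0,0],
  [0,0,0,0,0,0,0],
])

```text
time: 4.65
eef_pos: [0.4042, -0.2736, 0.116]
eef_rot: [0.132, 0.991, -0.0, 0.002]
wrist_force: [-1.6, 1.1, 8.7]
gripper_width: 0.139
finger_force: 24.3
```

>>> send_rows([
  [0,0,-0.092,0.013,0,0,0],
  [0,0,-0.09,0.021,0,0,0],
  [0,0,-0.088,0.029,0,0,0],
  [0,0,-0.085,0.037,0,0,0],
  [0,0,-0.081,0.045,0,0,0],
  [0,0,-0.076,0.052,0,0,0],
  [0,0,-0.071,0.059,0,0,0],
  [0,0,-0.065,0.065,0,0,0],
])

```text
time: 5.45
eef_pos: [0.3957, -0.3039, 0.0985]
eef_rot: [0.132, 0.991, 0.0, 0.001]
wrist_force: [3.9, 5.1, 2.1]
gripper_width: 0.142
finger_force: 25.5
```

>>> send_rows([
  [0,0,-0.059,0.071,0,0,0],
  [0,0,-0.052,0.076,0,0,0],
  [0,0,-0.045,0.081,0,0,0],
  [0,0,-0.037,0.085,0,0,0],
  [0,0,-0.029,0.088,0,0,0],
  [0,0,-0.021,0.09,0,0,0],
  [0,0,-0.013,0.092,0,0,0],
  [0,0,-0.004,0.092,0,0,0],
])

```text
time: 6.25
eef_pos: [0.3919, -0.3173, 0.0647]
eef_rot: [0.132, 0.991, -0.0, 0.001]
wrist_force: [3.2, 2.4, 5.2]
gripper_width: 0.14
finger_force: 27.4
```

```bash
cat > look.py <<'E'
from h import *
import sys
from scipy.optimize import minimize_scalar,minimize
s=robot.sense();print(np.round(s['joints'],2),s['eef_pos'],s["gripper_width"],s["finger_force"],np.round(s["wrist_force"],1))
print("to locked",go(s,fx((-.05,-.05,.085-.0187))))
x,y,yaw=np.load("fix.npy")[:3];c,sn=np.cos(yaw),np.sin(yaw);o=[]
for n in("scene","side"):
    p,d=grab_frame(n);W=cloud(n,d)
    q=(W-[x,y,0])@np.array([[c,-sn,0],[sn,c,0],[0,0,1]])
    r=np.hypot(q[...,1],q[...,2]-.085);a=np.arctan2(q[...,2]-.085,-q[...,1])
    m=(d>0)&(q[...,0]>-.066)&(q[...,0]<-.012)&(abs(r-.05)<.012)&(a>-.6)&(a<.8)
    P=q[m]
    if len(P)>5:
        f=lambda v:np.minimum(abs(np.hypot(P[:,1]+.05*np.cos(v[0]),P[:,2]-.085-.05*np.sin(v[0]))-.0065),.006).mean()
        b=min(((f([t]),t) for t in np.linspace(-.3,.4,141)));print(n,len(P),"angle",b)
    u=proj(n,fx((0,0,.08)));u0,v0=int(u[0])-60,int(u[1])-60
    cr=cv2.resize(p[v0:v0+120,u0:u0+120],(400,400),interpolation=cv2.INTER_CUBIC)
    for g in((-.066,-.05,.085),(-.004,-.063,.085)):
        k=(proj(n,fx(g))-[u0,v0])*400/120;cv2.circle(cr,tuple(int(i) for i in k),3,(0,0,255),1)
    o.append(cr)
cv2.imwrite(f"pics/{sys.argv[1]}.png",np.hstack(o))
E
python3 look.py l1
```

```text
[ 0.28  0.49  0.43  2.06 -0.32  0.66  2.22] [ 0.39194378 -0.31729974  0.06465828] 0.13958524549009677 27.411696016788483 [3.2 2.4 5.2]
to locked [-0.00945553 -0.00656608 -0.03281359]
scene 316 angle (np.float64(0.0042524065628164005), np.float64(0.34))
side 211 angle (np.float64(0.004552901751513681), np.float64(0.14))
```

View pics/l1.png

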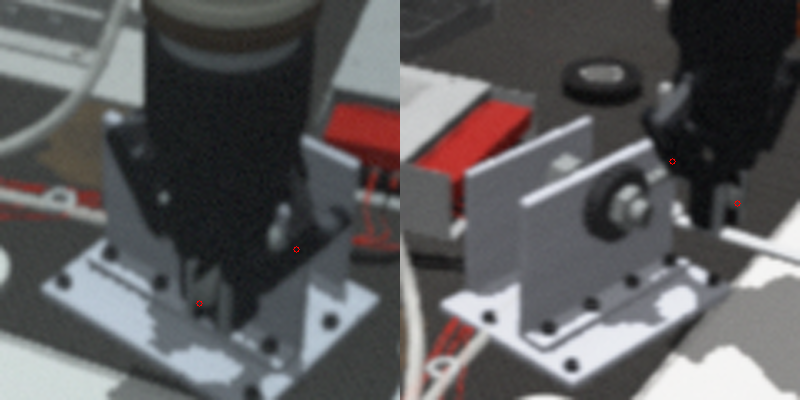

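Both views show the peg tip at the expected locked spot (crop 199,303 and 737,203). I'll ease the hand up 1.5 mm, release, lift and check.

>>> send_rows([
  [0,0,0,-0.03,0,0,0],
  [0,0,0,0,0,0,0],
  [32,0,0,0,0,0,0],
  [32,0,0,0,0,0,0],
  [32,0,0,0,0,0,0],
  [32,0,0,0,0,0,0],
  [32,0,0,0,0,0,0],
])

```text
time: 7.05
eef_pos: [0.3906, -0.3169, 0.0659]
eef_rot: [0.133, 0.991, -0.0, -0.0]
wrist_force: [-0.5, 0.5, -0.4]
gripper_width: 0.376
finger_force: 0.0
```

>>> send_rows([
  [32,0,0,-0.4,0,0,0],
  [32,0,0,-0.7,0,0,0],
  [32,0,0,-0.8,0,0,0],
  [32,0,0,-0.8,0,0,0],
  [32,0,0,-0.5,0,0,0],
])

```text
time: 7.55
eef_pos: [0.3916, -0.3176, 0.2289]
eef_rot: [0.133, 0.991, -0.001, 0.002]
wrist_force: [0.2, -0.7, -0.0]
gripper_width: 0.373
finger_force: 0.0
```

```bash
python3 look.py l2
```

```text
[ 0.16  0.23  0.54  1.94 -0.14  1.    2.07] [ 0.39159603 -0.31762644  0.2289291 ] 0.3728182403544564 0.0 [ 0.2 -0.7 -0. ]
to locked [-0.00390044  0.00449508  3.25260879]
scene 229 angle (np.float64(0.0010260991924409908), np.float64(0.13))
side 153 angle (np.float64(0.001176136820569737), np.float64(0.11000000000000004))
```

View pics/l2.png

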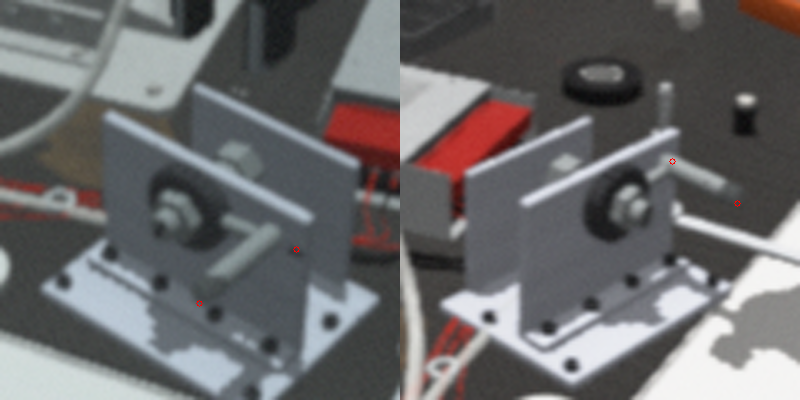

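The lever stands about 0.12 rad above locked (the peg tip in the crop at ~(210,280) is above the target circle at 199,303). The opening pads probably dragged it back up, so I'll push it down from above with shut fingers.

>>> send_rows([
  [0,0,0,0.5,0,0,0],
  [0,0,0,0.6,0,0,0],
  [0,0,0,0.6,0,0,0],
  [0,0,0,0.5,0,0,0],
  [0,0,0,0.25,0,0,0],
  [0,0,0,0.1,0,0,0],
  [0,0,0,0.1,0,0,0],
])

```text
time: 8.35
eef_pos: [0.3909, -0.317, 0.0934]
eef_rot: [0.133, 0.991, -0.0, -0.0]
wrist_force: [-0.8, 0.4, 2.0]
gripper_width: -0.003
finger_force: 0.7
```

>>> send_rows([
  [0,0,0,0.05,0,0,0],
  [0,0,0,0.05,0,0,0],
  [0,0,0,0,0,0,0],
  [0,0,0,0,0,0,0],
])

```text
time: 8.75
eef_pos: [0.3915, -0.3168, 0.0889]
eef_rot: [0.132, 0.991, -0.0, 0.001]
wrist_force: [0.5, 0.0, -0.4]
gripper_width: 0.002
finger_force: 0.0
```

>>> send_rows([
  [0,0,0,-0.5,0,0,0],
  [0,0,0,-0.8,0,0,0],
  [0,0,0,-0.8,0,0,0],
  [0,0,0,-0.7,0,0,0],
])

```text
time: 9.15
eef_pos: [0.3912, -0.3168, 0.2307]
eef_rot: [0.133, 0.991, -0.0, 0.001]
wrist_force: [1.7, -0.1, 0.0]
gripper_width: 0.003
finger_force: 0.0
```

```bash
python3 look.py l3
```

```text
[ 0.15  0.23  0.55  1.94 -0.14  1.01  2.07] [ 0.39122222 -0.31684752  0.23067946] 0.0030774086928960073 0.0 [ 1.7 -0.1  0. ]
to locked [-0.02138297 -0.01081273  3.28762242]
scene 232 angle (np.float64(0.0009427924160553095), np.float64(-0.044999999999999984))
side 150 angle (np.float64(0.0011106523026977472), np.float64(-0.06))
```

View pics/l3.png

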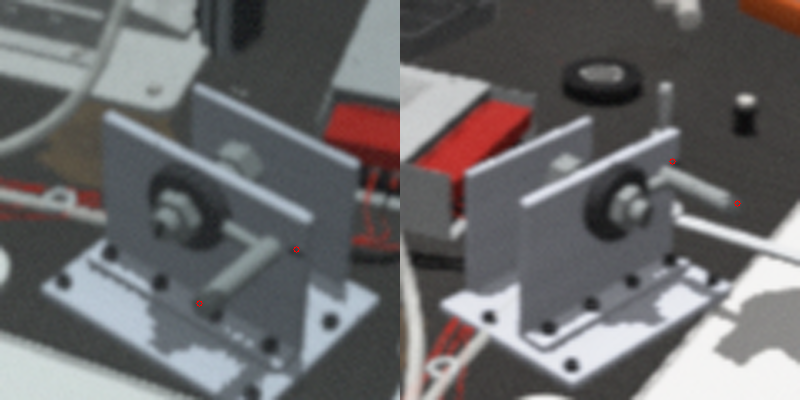

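The fit (−0.05) and the fingertip height at contact (0.0889 − 0.0065 → −0.05) agree: a slight overshoot. I'll lift the lever a little by the grip, then press it down to the exact height.

>>> send_rows([
  [34,0,0,0,0,0,0],
  [34,0,0,0.5,0,0,0],
  [34,0,0,0.5,0,0,0],
  [34,0,0,0.6,0,0,0],
  [34,0,0,0.6,0,0,0],
  [34,0,0,0.6,0,0,0],
  [34,0,0,0.4,0,0,0],
  [34,0,0,0.1,0,0,0],
])

```text
time: 10.05
eef_pos: [0.3881, -0.3147, 0.0599]
eef_rot: [0.133, 0.991, 0.001, -0.003]
wrist_force: [-0.1, 0.6, 0.7]
gripper_width: 0.4
finger_force: 0.0
```

>>> send_rows([
  [0,0,0,0,0,0,0],
  [0,0,0,0,0,0,0],
  [0,0,0,0,0,0,0],
  [0,0,0,0,0,0,0],
  [0,0,0,-0.07,0,0,0],
  [0,0,0,-0.07,0,0,0],
  [34,0,0,0,0,0,0],
  [34,0,0,0,0,0,0],
])

```text
time: 10.85
eef_pos: [0.3928, -0.3167, 0.0714]
eef_rot: [0.132, 0.991, -0.0, 0.001]
wrist_force: [0.3, 0.0, 0.3]
gripper_width: 0.399
finger_force: 0.0
```

>>> send_rows([
  [34,0,0,0,0,0,0],
  [34,0,0,0,0,0,0],
  [34,0,0,-0.5,0,0,0],
  [34,0,0,-0.5,0,0,0],
  [0,0,0,0,0,0,0],
  [0,0,0,0,0,0,0],
  [0,0,0,0,0,0,0],
  [0,0,0,0,0,0,0],
])

```text
time: 11.65
eef_pos: [0.3904, -0.3162, 0.1196]
eef_rot: [0.132, 0.991, 0.0, -0.001]
wrist_force: [0.0, 0.8, -0.3]
gripper_width: -0.001
finger_force: 0.0
```

>>> send_rows([
  [0,0,0,0.2,0,0,0],
  [0,0,0,0.15,0,0,0],
  [0,0,0,0.1,0,0,0],
  [0,0,0,0.05,0,0,0],
  [0,0,0,0.03,0,0,0],
  [0,0,0,0,0,0,0],
  [0,0,0,0,0,0,0],
])

```text
time: 12.35
eef_pos: [0.3913, -0.3168, 0.0941]
eef_rot: [0.133, 0.991, -0.0, 0.0]
wrist_force: [0.5, -0.3, 0.2]
gripper_width: 0.001
finger_force: 0.0
```

>>> send_rows([
  [0,0,0,0.02,0,0,0],
  [0,0,0,0.02,0,0,0],
  [0,0,0,0,0,0,0],
])

```text
time: 12.65
eef_pos: [0.3913, -0.317, 0.0922]
eef_rot: [0.132, 0.991, -0.0, 0.0]
wrist_force: [-0.2, -0.3, 1.2]
gripper_width: 0.003
finger_force: 0.3
```

>>> send_rows([
  [0,0,0,-0.4,0,0,0],
  [30,0,0,-0.7,0,0,0],
  [60,0,0,-0.8,0,0,0],
  [60,0,0,-0.9,0,0,0],
])

```text
time: 13.05
eef_pos: [0.3901, -0.3161, 0.2326]
eef_rot: [0.133, 0.991, 0.0, -0.001]
wrist_force: [1.9, -0.1, -0.0]
gripper_width: 0.507
finger_force: 0.0
```

```bash
python3 look.py l4; python3 - <<'E'
from h import *
s=robot.sense();yaw=np.load("fix.npy")[2]
for tilt in(.28,.2,0.):
    # tilted so the hand leans to fixture -y: rotate about fixture +x by +tilt (z->-y)
    Xf=np.array([np.cos(yaw),np.sin(yaw),0]);Rn=Ro.from_rotvec(Xf*tilt)*Ro.from_quat(s["eef_rot"])
    zt=Rn.as_matrix()[:,2]
    print(tilt,"rotvec tool",(Ro.from_quat(s["eef_rot"]).inv()*Rn).as_rotvec().round(3),"zt fixt",zt.round(3))
    for up in(.1,0):
        T=fx((.028,0,.085))+.0187*zt-up*zt;print(up,T.round(4),go(s,T).round(3))
E
```

```text
[ 0.14  0.23  0.57  1.94 -0.14  1.02  2.07] [ 0.39013043 -0.31607754  0.23263604] 0.5074275123385585 0.0 [ 1.9 -0.1 -0. ]
to locked [-0.05886503 -0.02202076  3.32657893]
scene 231 angle (np.float64(0.0010101817563000646), np.float64(0.020000000000000018))
side 152 angle (np.float64(0.0009891439644600056), np.float64(0.0050000000000000044))
0.28 rotvec tool [-0.28   0.001  0.003] zt fixt [ 0.081  0.262 -0.962]
0.1 [ 0.474  -0.311   0.1632] [-1.486  0.584  1.507]
0 [ 0.4821 -0.2848  0.067 ] [-1.485  1.137  3.429]
0.2 rotvec tool [-0.2    0.001  0.002] zt fixt [ 0.061  0.187 -0.98 ]
0.1 [ 0.4757 -0.3049  0.1647] [-1.486  0.71   1.476]
0 [ 0.4818 -0.2862  0.0667] [-1.485  1.108  3.436]
0.0 rotvec tool [0. 0. 0.] zt fixt [ 0.009 -0.005 -1.   ]
0.1 [ 0.4799 -0.2893  0.1663] [-1.485  1.033  1.443]
0 [ 0.4808 -0.2898  0.0663] [-1.485  1.033  3.443]
```

Collar now reads about 0.01. Next: over the bolt head, tilted 0.28 rad so the jaws match the resting flats.

>>> send_rows([
  [55,-0.5,0.19,0.3,0,0,0],
  [55,-0.5,0.19,0.4,0,0,0],
  [55,-0.49,0.2,0.4,0,0,0],
  [55,0,0,0.4,-0.14,0,0],
  [55,0,0,0,-0.14,0,0],
  [55,0,0,0,0,0,0],
])

```text
time: 13.75
eef_pos: [0.4663, -0.3139, 0.1548]
eef_rot: [0.136, 0.981, 0.139, 0.017]
wrist_force: [-0.9, -1.7, 0.3]
gripper_width: 0.644
finger_force: 0.0
```

```bash
cat > tgt.py <<'E'
from h import *
def report(tilt):
    s=robot.sense();yaw=np.load("fix.npy")[2]
    R0=np.array([[-np.cos(yaw),-np.sin(yaw),0],[-np.sin(yaw),np.cos(yaw),0],[0,0,-1]]).T
    R0=np.array([[-np.cos(yaw),-np.sin(yaw),0],[-np.sin(yaw),np.cos(yaw),0],[0,0,-1]])
    Rn=Ro.from_rotvec(np.array([np.cos(yaw),np.sin(yaw),0])*tilt)*Ro.from_matrix(R0)
    print("t",s["time"],np.round(s["joints"],2),s["eef_pos"],round(s["gripper_width"]*85.4,1),s["finger_force"],np.round(s["wrist_force"],1),np.round(s["moment"],2))
    print("rot err tool",(Ro.from_quat(s["eef_rot"]).inv()*Rn).as_rotvec().round(3))
    T=fx((.028,0,.085))+.0187*Rn.as_matrix()[:,2];print("shift units",go(s,T).round(3))
    return s
E
python3 - <<'E'
from tgt import *
s=report(.28)
p,d=grab_frame("wrist")
for f in((-.004,.068,.107),(-.004,-.068,.107),(.058,.055,.097),(.058,-.055,.097),(.021,0,.085),(.035,0,.085),(-.066,-.05,.085)):
    q=wristproj(s,fx(f));cv2.circle(p,tuple(int(k) for k in np.round(q)),2,(0,0,255),1)
cv2.imwrite("pics/w2.png",cv2.resize(p[100:384,100:400],None,fx=2,fy=2,interpolation=cv2.INTER_CUBIC))
E
```

```text
t 13.75 [ 0.39  0.51  0.41  1.78 -0.5   1.09  2.34] [ 0.46630783 -0.31388867  0.15476006] 55.0 0.0 [-0.9 -1.7  0.3] [-0.37  0.13  0.01]
rot err tool [ 0.     0.    -0.014]
shift units [-0.149  0.136  1.864]
```

View pics/w2.png

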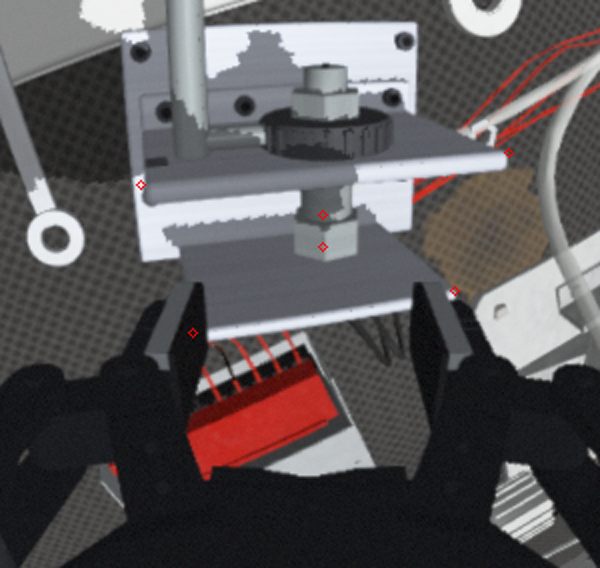

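The head (crop ~326,240) lies at the predicted place between bracket and rear plate, its top facet centred. Fingers need ~7 mm left and ~7 mm back; then down.

>>> send_rows([
  [55,-0.15,0.136,0,0,0,-0.014],
  [55,0,0,0.2,0,0,0],
  [55,0,0,0.3,0,0,0],
  [55,0,0,0.3,0,0,0],
])

```text
time: 14.2
eef_pos: [0.483, -0.2912, 0.1193]
eef_rot: [0.123, 0.983, 0.138, 0.019]
wrist_force: [0.4, -0.2, 0.4]
gripper_width: 0.645
finger_force: 0.0
```

```bash
python3 -c "
from tgt import *
report(.28)"
```

```text
t 14.2 [ 0.37  0.55  0.38  1.8  -0.53  1.02  2.36] [ 0.48301716 -0.29119655  0.11933454] 55.1 0.0 [ 0.4 -0.2  0.4] [-0.28  0.09 -0.03]
rot err tool [0.    0.    0.014]
shift units [ 0.056 -0.174  1.038]
```

>>> send_rows([
  [55,0,0,0,0,0,0],
  [55,0,0,0,0,0,0],
  [55,0,0,0,0,0,0],
])

```text
time: 14.5
eef_pos: [0.4825, -0.2936, 0.1206]
eef_rot: [0.124, 0.982, 0.138, 0.02]
wrist_force: [-0.6, -0.6, -0.2]
gripper_width: 0.638
finger_force: 0.0
```

```bash
python3 -c "
from tgt import *
report(.28)"
```

```text
t 14.5 [ 0.37  0.55  0.38  1.8  -0.53  1.02  2.36] [ 0.48249681 -0.29361781  0.12063287] 54.5 0.0 [-0.6 -0.6 -0.2] [-0.28  0.08  0.01]
rot err tool [-0.     0.001  0.011]
shift units [ 0.059 -0.133  1.077]
```

>>> send_rows([
  [55,0.06,-0.14,0,0,0,0.012],
  [55,0,0,0,0,0,0],
  [55,0,0,0.25,0,0,0],
  [55,0,0,0.3,0,0,0],
  [55,0,0,0.3,0,0,0],
  [55,0,0,0.2,0,0,0],
  [55,0,0,0,0,0,0],
  [55,0,0,0,0,0,0],
])

```text
time: 15.3
eef_pos: [0.4814, -0.2848, 0.0675]
eef_rot: [0.13, 0.982, 0.138, 0.018]
wrist_force: [-0.5, -0.6, 0.8]
gripper_width: 0.644
finger_force: 0.0
```

```bash
python3 -c "
from tgt import *
report(.28)"
```

```text
t 15.3 [ 0.39  0.62  0.35  1.84 -0.58  0.93  2.4 ] [ 0.48142732 -0.28484648  0.0674991 ] 55.0 0.0 [-0.5 -0.6  0.8] [-0.32  0.08 -0.01]
rot err tool [ 0.    -0.    -0.001]
shift units [-0.01   0.002  0.01 ]
```

>>> send_rows([
  [20,0,0,0,0,0,0],
  [20,0,0,0,0,0,0],
  [20,0,0,0,0,0,0],
  [15,0,0,0,0,0,0],
  [15,0,0,0,0,0,0],
  [15,0,0,0,0,0,0],
], newtons=30)

```text
time: 15.9
eef_pos: [0.4821, -0.2853, 0.0687]
eef_rot: [0.13, 0.982, 0.138, 0.019]
wrist_force: [-0.7, 0.7, 5.8]
gripper_width: 0.274
finger_force: 30.0
```

```bash
python3 -c "
from tgt import *
report(.28)"
```

```text
t 15.9 [ 0.39  0.62  0.35  1.84 -0.58  0.93  2.4 ] [ 0.48206181 -0.28525131  0.06874302] 23.4 29.95717461410095 [-0.7  0.7  5.8] [0.11 0.12 0.01]
rot err tool [ 0.     0.002 -0.001]
shift units [ 0.005 -0.     0.036]
```

Opening 23.4 mm on the 24 mm head: the flats are gripped. Firm up the grip and turn about the bolt axis.

>>> send_rows([
  [15,0,0,0,0,0,0],
  [15,0,-0.015,0,0.04,0,0],
  [15,0,-0.015,0,0.04,0,0],
  [15,0,-0.015,0,0.04,0,0],
  [15,0,-0.015,0,0.04,0,0],
  [15,0,-0.015,0,0.04,0,0],
  [15,0,-0.015,0,0.04,0,0],
  [15,0,-0.015,0,0.04,0,0],
], newtons=80)

```text
time: 16.7
eef_pos: [0.4809, -0.2898, 0.0683]
eef_rot: [0.131, 0.991, -0.0, 0.001]
wrist_force: [-2.1, 2.1, 8.7]
gripper_width: 0.263
finger_force: 79.2
```

>>> send_rows([
  [15,0,0,0,0,0,0],
  [15,0,0,0,0,0,0],
  [15,0,0,0,0,0,0],
])

```text
time: 17.0
eef_pos: [0.4809, -0.2898, 0.0682]
eef_rot: [0.131, 0.991, 0.0, 0.001]
wrist_force: [-1.7, 3.8, 10.2]
gripper_width: 0.26
finger_force: 79.7
```

```bash
python3 - <<'E'
from tgt import *
s=report(0)
x,y,yaw=np.load("fix.npy")[:3];o=[]
for n in("scene","side"):
    p,d=grab_frame(n);u=proj(n,fx((-.03,-.02,.085)));u0,v0=int(u[0])-30,int(u[1])-30
    o.append(cv2.resize(p[v0:v0+60,u0:u0+60],(400,400),interpolation=cv2.INTER_CUBIC))
p,d=grab_frame("wrist")
q=wristproj(s,fx((-.02,0,.085)));print(q)
u0,v0=int(q[0])-50,int(q[1])-50
cv2.imwrite("pics/w3full.png",p)
cv2.imwrite("pics/e1.png",np.hstack(o))
E
python3 look.py l5
```

```text
t 17.0 [ 0.11  0.57  0.49  1.92 -0.39  0.74  2.14] [ 0.48087057 -0.28977679  0.06824241] 22.2 79.74492972716689 [-1.7  3.8 10.2] [0.66 0.37 0.03]
rot err tool [ 0.001  0.002 -0.001]
shift units [ 0.005 -0.     0.039]
[251.82700884 173.43189169]
[ 0.11  0.57  0.49  1.92 -0.39  0.74  2.14] [ 0.48086083 -0.28978653  0.06825357] 0.25996745075443367 79.75252078380436 [-1.4  3.1 10.3]
to locked [ 1.56431384 -1.00105459  0.03573829]
scene 227 angle (np.float64(0.0009886452990355385), np.float64(0.015000000000000013))
side 154 angle (np.float64(0.0011241957529021128), np.float64(0.0050000000000000044))
```

View pics/e1.png

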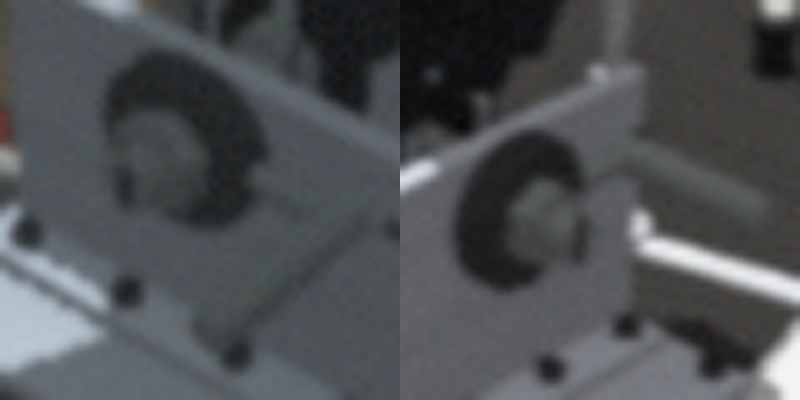

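The slot in the bolt's end now stands upright (crop ~125,180 and ~580,240). The collar reads about 0.01, and the grip holds at 80 N with the tool vertical. Handing in.

```bash
python3 -c "
from bench import ticket
print(ticket.hand_in())"
```

```text
the job is handed in; nothing more can be done
None
```

I handed the job in at about 17 s: the collar is locked (lever about 0.01 rad from the mark), and the gripper is holding the bolt head at 80 N with its flats upright. The spanner, nut and tape were never in the arm's path, but I didn't re-measure them at the end; the hand-in gave no verdict.

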